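Clamp the circuit board to the first click

ROBOT

A 6-joint arm with a two-finger parallel gripper is mounted at the origin on the work surface. World frame = base frame: x ahead of the robot, y to its left, z up, the work surface at z = 0. Lengths are in m, angles in degrees, forces in N, time in s.
With the tool pointing down it reaches from about 0.35 to 1 m from the base axis. Payload 7.1 kg.
Tool frame: the origin (TCP) lies between the finger pads; the fingertips stand 25 mm ahead of it and the grasp point (between the pads) lies 6 mm ahead of it; z points along the fingers, y is the line along which they close (so a half turn about z gives the same grasp; the last joint's range is limited). The gripper opens to 85 mm and grips with 20 to 120 N. Pads are 22 mm wide; open, the fingers measure 114 mm over their backs; the gripper's body (76 mm by 85 mm) begins 54 mm behind the grasp point. The pads swing forward as they close: fully open they stand 13 mm farther back than shut.
Start: joints at [-68.64, 24.242, 93.386, -0, 62.372, -1.089], TCP at [0.239, -0.578, 0.235] pointing down, gripper open.
Joint ranges: [-172.04, 172.04], [-51.8, 120.97], [4.93, 147.93], [-75.15, 255.16], [6.16, 154.13], [-145.62, 145.62]. Speed limits (degrees/s): [136.94, 136.94, 172.46, 180, 180, 180].

INTERFACE

Orientations are given as [roll, pitch, yaw] about the fixed x, y, z axes, in that order (R = Rz(yaw) Ry(pitch) Rx(roll)).
In Python, from rig import status, vision, ctrl gives the robot as it stands.
- The arm moves only by the tool drive_tool, never from a script. Its argument "targets" is a list of rows, each a list of 6 numbers: the shift along the tool's x, y, z in m, then the turn, a rotation vector about the tool's x, y, z in rad. In form: [[x, y, z, wx, wy, wz], ...]. A call has 1 to 8 rows; each row is the pose to reach, as a shift and turn from the pose commanded when the call began, along the tool's axes at that moment; what a row does not reach only later rows make up. A row lasts 1/10 s, in which the tool goes at most 50 mm and 8.59 degrees, less where a joint would pass 70% of its speed; a pose out of reach is approached as far as the arm can. A call with a gripper value outside its range is refused whole. "fingers" is the finger opening in m, from 0 to 0.0854, set as the call begins (left out, the last holds). The fingers move at their own pace and stop on an object; "grip_force" is the grip in N (left out, the last holds). Time passes only in rows, so rows that repeat a pose let the fingers close. It gives the time, the measured TCP pose, the force, the opening and the grip force at its end, in the units of the state.
- status.read_state(): the state, without advancing time (a new reading comes with each control period).
- vision.snapshot(name): name is "scene" or "top" or "wrist"; returns the picture (400x640x3 uint8, blue, green, red); there is no depth.
- vision.get_calibration(name): a dict with "mtx" (3x3 intrinsics, pixels), "world_from_camera" (4x4, takes a point from camera to world coordinates); the wrist camera has in their place "mount" (4x4, takes a point from camera to tool coordinates, whose origin is the TCP and whose axes are the flange's). Camera axes: x right, y up, looking along -z (the intrinsics and any distortion apply to the point x, -y, -z); pixel columns grow to the right and rows downward; lengths in m; the calibration is good to about 2 mm. A picture is of the moment at which its call begins: read the wrist's pose just before it. get_calibration takes no time and is no camera call.
- ctrl.sign_off(): hands the job in; it is judged then, once.
Trained networks look in the newest picture that a camera, given by its name, has taken for a name from the list of things; names that differ only in an ending like _2 or _b are one class to them, and where a whole thing is asked for, a point or a joint stands for the part that bears it (a point fixed in the world has none). Each returns a list of dicts, best first, with "score" (0 to 1); they miss things now and then, are a little off and sometimes report something else, mostly with a low value. They report only what shows in the picture. A call takes as long as a camera call.
- vision.cut_out(name, camera): "pixels" (400x640 bool, what is visible of it).
- vision.tip_of(name, camera): "point" ([x, y, z] in m, in world coordinates, good to about 4 mm: a listed point, or the origin of a listed thing).
The state is a dict: "time_s": time; "joint_positions": joint angles; "dq": joint speeds; "joint_efforts": joint torques, N m; "tcp_pos": TCP position; "tool_rot": TCP orientation; "ft_force": force on the tool from outside, world axes, zero at the start; "ft_torque": the same for the moment, N m; "finger_gap": finger opening in m; "grip_force": force on a finger pad.
Only numpy, scipy, OpenCV 4.12 (cv2) and the standard library are available. Lean on these libraries where they do the work, as an engineer would, in place of code of your own. Each camera call takes 0.05 s, during which the arm holds its last target. There are 200 camera calls.

TASK

Two like board holders stand on the electronics repair bench, one with a green circuit board in it and one empty. Clamp the board: take the black knob of the holder with the board, turn it clockwise (seen from above) until its swinging toe rests against the board's edge and the knob's slip clutch then clicks, stop at the first click, and let go. Leave the empty holder's knob as it is.

Things in the scene. Friction and masses are not known exactly. Their poses are not given: they have to be found in the camera images.
- knob_grip (a point): Centre of the upright grip bar (42 long, 16 thick, 32 mm high, top 75 mm above the table) of the black knob on the holder with the board, on its vertical turning axis, 59 mm up; x runs along the bar to its white-marked end, z up. The holder, a fixed 185 x 130 mm dark plate with a blue fence, stands under 36 mm high around it; the fixed 80 x 100 mm green board begins 45 mm beyond the axis.
- clamp (a joint): Angle (rad, clockwise from above) of the aluminium toe arm (48 mm long, rubber foot at its end, 28 to 36 mm up) under this knob: 0 fully open, 1.0 foot against the board's edge, where it stops dead. It starts at 0.1 to 0.55. The knob carries it along with little friction (0.06 N m) and it stays where it is left.
- clutch (a joint): Angle (rad, clockwise) the knob has slipped ahead of the toe arm; 0 at the start (bar's white end along the arm). Once the toe has stopped, it yields springily (peak 0.14 N m), clicks over at 0.26 and rests near 0.52 (bar 30 degrees ahead of the arm); the next click is at 0.79. Let go before the click it springs back near 0, after it near 0.52. Whole turn: 1.0 - clamp, plus 0.35 to 0.6.
- spare_toe (a point): Top of the foot at the end of the toe arm on the empty holder (36 mm above the table, 42 mm out from that knob's axis; x points outward along the arm, z up). That holder's knob and toe arm turn together and must stay as they are.

How it is judged:
By the outcome, as a careful person would: the job done as asked, in the order asked, and still so for the second after the job is handed in, with the robot touching nothing.
It also fails if it takes over 38 s, if anything falls off the work surface, if the arm or the gripper's body presses on something with over 40 N, if the wrist force passes 120 N, or if a joint passes its speed limit or range.

## Working session

There is one attempt and no reset: what is moved stays moved. The work goes in short steps, Python scripts to look and compute and a tool call to move; the robot and the scene stay as the last step left them, time stands still between calls to the robot, and variables do not carry over. Pictures are saved under pics/ and viewed, at most 10 in all, crops included, and the job is handed in when it is done.

Besides the shell and the picture viewer there is one more tool, called as name(argument=value, ...), one argument or row to a line, values as JSON. drive_tool: Moves the arm, as the interface text tells. Its arguments: {"type":"object","properties":{"targets":{"type":"array","items":{"type":"array","items":{"type":"number"}}},"fingers":{"type":"number"},"grip_force":{"type":"number"}},"required":["targets"]}

```bash
mkdir -p pics
cat > h.py <<'E'
import numpy as np, cv2
from rig import status, vision, ctrl
def proj_to_plane(cam,u,v,z):
    c=vision.get_calibration(cam);K=np.array(c["mtx"]);T=np.array(c["world_from_camera"])
    d=np.linalg.inv(K)@[u,v,1.];d=T[:3,:3]@(d*[1,-1,-1]);o=T[:3,3]
    return o+d*(z-o[2])/d[2]
def pix(cam,p):
    c=vision.get_calibration(cam);K=np.array(c["mtx"]);T=np.linalg.inv(np.array(c["world_from_camera"]))
    q=(T@[*p,1.])[:3]*[1,-1,-1];q=K@q;return q[:2]/q[2]
E
python3 - <<'E'
from h import *
s=status.read_state();print(s)
for c in("top","scene"):
    im=vision.snapshot(c);cv2.imwrite(f"pics/{c}0.png",im)
    print(c,vision.get_calibration(c))
    for n in("knob_grip","spare_toe"):
        for r in vision.tip_of(n,c)[:3]:print(c,n,r,pix(c,r["point"]))
    r=vision.cut_out("knob_grip",c)
    for k in r[:3]:
        m=k["pixels"];ys,xs=np.nonzero(m);print("cut",k["score"],xs.min(),xs.max(),ys.min(),ys.max(),m.sum(),cv2.minAreaRect(np.c_[xs,ys].astype(np.float32)))
print(status.read_state()["time_s"])
E
```

```text
{'time_s': 0.0, 'joint_positions': array([-6.86408839e+01,  2.42859828e+01,  9.34321689e+01, -1.13606635e-03,
        6.23716923e+01, -1.08945932e+00]), 'dq': array([ 0.0272169 ,  0.00497867,  0.10058632, -0.03176019, -0.14593234,
        0.01193891]), 'joint_efforts': array([-2.30290258e-03, -5.57387996e+01, -2.81748462e+01, -2.55460573e-04,
        7.19340562e-03, -8.18300180e-06]), 'tcp_pos': array([ 0.23847028, -0.577126  ,  0.23392373]), 'tool_rot': array([-1.79910153e+02, -7.02730961e-04,  2.24491025e+01]), 'ft_force': array([ 0.11655831, -0.62804269,  0.17841368]), 'ft_torque': array([0.00352406, 0.00029548, 0.04743233]), 'grip_force': 0.0, 'finger_gap': 0.08522263268579684}
top {'mtx': array([[423.6445954 ,   0.        , 325.66227084],
       [  0.        , 423.6445954 , 194.78829848],
       [  0.        ,   0.        ,   1.        ]]), 'world_from_camera': array([[ 0.02515503,  0.98463615, -0.17279722,  0.37440502],
       [-0.99950375,  0.02805025,  0.01433323,  0.00203067],
       [ 0.01896002,  0.17235092,  0.98485312,  0.95225041],
       [ 0.        ,  0.        ,  0. 
[... 273 characters left out ...]
.0)
scene {'mtx': array([[440.50414636,   0.        , 317.14124433],
       [  0.        , 440.50414636, 200.6453354 ],
       [  0.        ,   0.        ,   1.        ]]), 'world_from_camera': array([[ 0.68797539, -0.62229906,  0.37340828,  0.83486847],
       [ 0.72565164,  0.59760726, -0.34102091, -0.27425718],
       [-0.01093451,  0.50557832,  0.86271142,  0.82263595],
       [ 0.        ,  0.        ,  0.        ,  1.        ]])}
scene knob_grip {'point': [0.5547, 0.1304, 0.0584], 'score': 0.77} [370.49806598 186.09411275]
scene spare_toe {'point': [0.4887, -0.1562, 0.0341], 'score': 0.96} [242.56730604 259.06184124]
cut 0.79 360 378 177 199 324 ((369.0, 188.0), (22.0, 18.0), 90.0)
0.4
```

Run:
```python
import cv2,numpy as np
a=cv2.imread("pics/top0.png");b=cv2.imread("pics/scene0.png")
A=cv2.resize(a[130:280,180:460],None,fx=2.8,fy=2.0*1.0)if 0 else cv2.resize(a[130:270,190:450],None,fx=3,fy=3)
cv2.imwrite("pics/top_c.png",A[:600,:800])
B=cv2.resize(b[130:230,300:440],None,fx=5,fy=5,interpolation=cv2.INTER_CUBIC);cv2.imwrite("pics/scene_c.png",B)
C=cv2.resize(a[140:240,210:340],None,fx=6,fy=6,interpolation=cv2.INTER_CUBIC);cv2.imwrite("pics/top_d.png",C)
```

```text
(no output)
```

View pics/top_c.png

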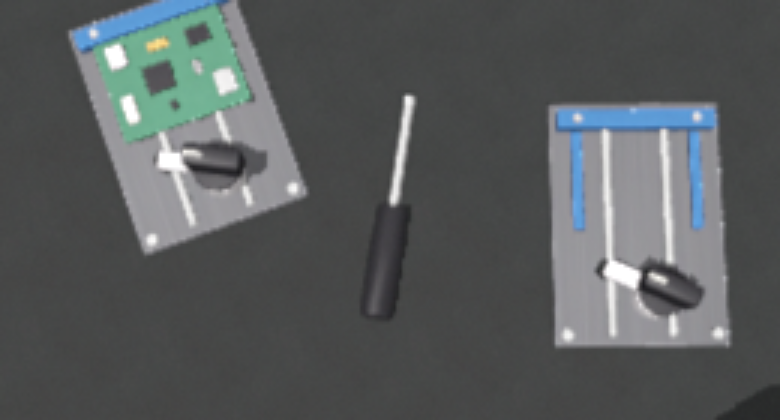

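View pics/top_d.png

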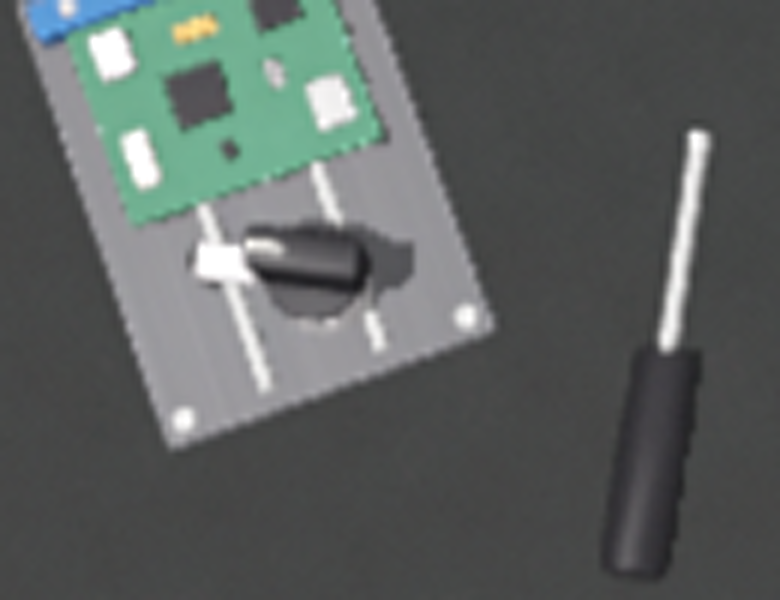

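View pics/scene_c.png

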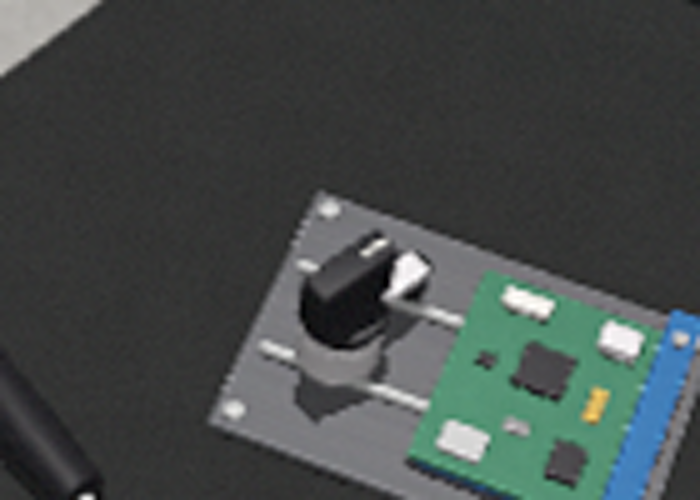

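The knob with the board is at upper left. Its bar's white end points left (about px 254,181), the toe is at about px 246,184, and the board lies beyond it in +x. I'll work out the bar direction and the approach.

```bash
cat >> h.py <<'E'
from scipy.spatial.transform import Rotation as R
def to(p,yaw,s=None):
    "row in tool axes from the current measured pose to TCP p, tool down, yaw deg"
    s=s or status.read_state()
    A=R.from_euler('xyz',s["tool_rot"],degrees=True);B=R.from_euler('xyz',[180,0,yaw],degrees=True)
    return np.round(np.r_[A.inv().apply(np.array(p)-s["tcp_pos"]),(A.inv()*B).as_rotvec()],4)
E
python3 - <<'E'
from h import *
ax=np.array([.554,.128])
for n,u,v,z in(("mark",253.7,181,.075),("foot",244.5,183.7,.036),("barR",270,182.5,.075)):
    p=proj_to_plane("top",u,v,z);d=p[:2]-ax;print(n,p,np.hypot(*d),np.degrees(np.arctan2(d[1],d[0])))
for n,u,v,z in(("mark",300+375/5,130+245/5,.075),("foot",300+415/5,130+265/5,.036)):
    p=proj_to_plane("scene",u,v,z);d=p[:2]-ax;print(n,p,np.hypot(*d),np.degrees(np.arctan2(d[1],d[0])))
print(vision.get_calibration("wrist"))
print(to([.50,.11,.235],95))
E
```

```text
mark [0.55349658 0.14164592 0.075     ] 0.013655203280566613 92.11278128443945
foot [0.55481927 0.16767415 0.036     ] 0.03968260592415732 88.8170093382172
barR [0.5512693  0.10723184 0.075     ] 0.020946916321999003 -97.49055119230307
mark [0.55549906 0.1405772  0.075     ] 0.012666225078200316 83.20306668724879
foot [0.55950374 0.1669645  0.036     ] 0.03935128676967488 81.96015302563387
{'mtx': array([[306.26446408,   0.        , 320.83455207],
       [  0.        , 306.26446408, 197.91584857],
       [  0.        ,   0.        ,   1.        ]]), 'mount': array([[ 1.73985726e-04,  9.47859086e-01,  3.18689697e-01,
         8.19798366e-02],
       [ 9.99999940e-01, -2.60286233e-04,  2.28212445e-04,
        -1.40980557e-05],
       [ 2.99263780e-04,  3.18689638e-01, -9.47859074e-01,
        -1.38500897e-01],
       [ 0.00000000e+00,  0.00000000e+00,  0.00000000e+00,
         1.00000000e+00]])}
[ 5.0410e-01 -5.3560e-01 -3.0000e-04 -2.0000e-04 -2.0000e-04 -1.2663e+00]
```

drive_tool(
  targets=[
    [0.565,-0.53,0.02,0,0,-1.12],
    [0.565,-0.53,0.02,0,0,-1.12],
    [0.565,-0.53,0.02,0,0,-1.12],
    [0.565,-0.53,0.02,0,0,-1.12],
    [0.565,-0.53,0.02,0,0,-1.12],
    [0.565,-0.53,0.02,0,0,-1.12],
    [0.565,-0.53,0.02,0,0,-1.12],
    [0.565,-0.53,0.02,0,0,-1.12],
  ],
)

```text
time_s: 1.2
tcp_pos: [0.4043, -0.2117, 0.2247]
tool_rot: [179.9, 0.0, 86.9]
ft_force: [1.7, 0.1, 0.8]
finger_gap: 0.0857
grip_force: 0.0
```

Run:
```python
from h import *
s=status.read_state();print(s["time_s"],s["tcp_pos"],s["tool_rot"],s["joint_positions"]);print(to([.554,.128,.2],86))
```

```text
1.2 [ 0.40433587 -0.21165837  0.22470427] [1.79949291e+02 2.37369321e-02 8.68937773e+01] [-2.91255083e+01  1.07332666e+01  1.14548862e+02  1.12003380e-03
  5.46618885e+01 -2.60199434e+01]
[0.3473 0.131  0.0247 0.0009 0.0004 0.0156]
```

drive_tool(
  targets=[
    [0.347,0.131,0.025,0.001,0,0.016],
    [0.347,0.131,0.025,0.001,0,0.016],
    [0.347,0.131,0.025,0.001,0,0.016],
    [0.347,0.131,0.025,0.001,0,0.016],
    [0.347,0.131,0.025,0.001,0,0.016],
    [0.347,0.131,0.025,0.001,0,0.016],
    [0.347,0.131,0.025,0.001,0,0.016],
    [0.347,0.131,0.025,0.001,0,0.016],
  ],
)

```text
time_s: 2.0
tcp_pos: [0.5564, 0.1291, 0.1993]
tool_rot: [180.0, -0.1, 85.9]
ft_force: [0.3, -0.6, 0.1]
finger_gap: 0.0854
grip_force: 0.0
```

drive_tool(
  targets=[
    [0.02,0,0,0,0,0],
    [0.02,0,0,0,0,0],
    [0.02,0,0,0,0,0],
  ],
)

```text
time_s: 2.3
tcp_pos: [0.5562, 0.1452, 0.1993]
tool_rot: [-179.9, 0.0, 85.8]
ft_force: [-0.2, 0.0, -0.7]
finger_gap: 0.0854
grip_force: 0.0
```

```bash
cat >> h.py <<'E'
def wproj(s,u,v,z):
    c=vision.get_calibration("wrist");K=np.array(c["mtx"]);M=np.array(c["mount"])
    A=R.from_euler('xyz',s["tool_rot"],degrees=True).as_matrix()
    d=A@M[:3,:3]@((np.linalg.inv(K)@[u,v,1.])*[1,-1,-1]);o=A@M[:3,3]+s["tcp_pos"]
    return o+d*(z-o[2])/d[2]
E
python3 - <<'E'
from h import *
s=status.read_state();im=vision.snapshot("wrist");cv2.imwrite("pics/w1.png",im)
print(s["time_s"],s["tcp_pos"],s["tool_rot"],s["joint_positions"]);
for r in vision.tip_of("knob_grip","wrist"):print(r)
for k in vision.cut_out("knob_grip","wrist")[:2]:
    m=k["pixels"];ys,xs=np.nonzero(m);print("cut",k["score"],xs.min(),xs.max(),ys.min(),ys.max(),m.sum())
E
```

```text
2.3 [0.55620892 0.14519749 0.19925846] [-1.79921909e+02  2.28988269e-02  8.57659664e+01] [1.34433187e+01 2.26068688e+01 1.01388741e+02 2.28372055e-03
 5.60857469e+01 1.76760924e+01]
cut 0.76 301 337 178 227 1261
```

View pics/w1.png

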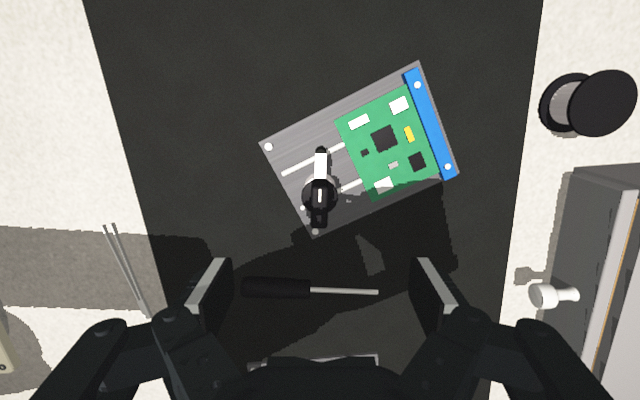

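The wrist view shows the knob at about px (320,200), with its toe pointing up the picture. I'll enlarge it.

Run:
```python
from h import *
a=cv2.imread("pics/w1.png");cv2.imwrite("pics/w1c.png",cv2.resize(a[140:240,265:395],None,fx=6,fy=6,interpolation=cv2.INTER_CUBIC))
```

```text
(no output)
```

View pics/w1c.png

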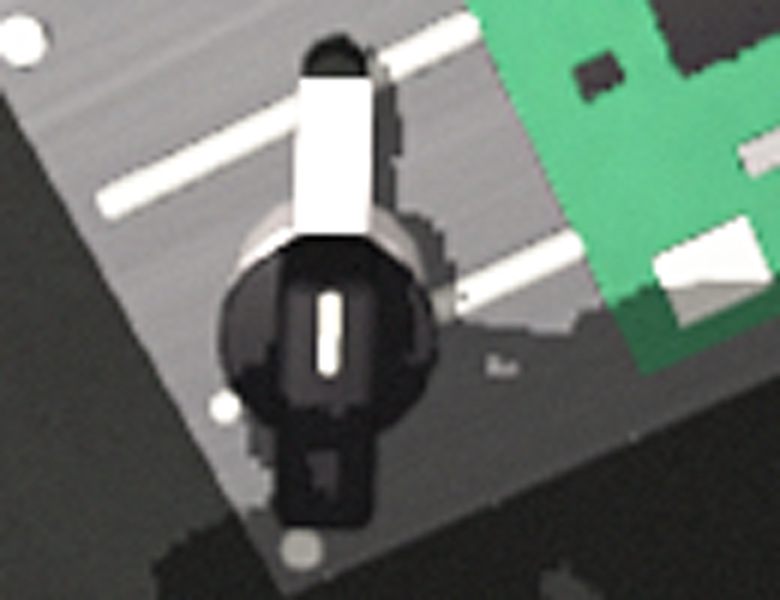

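Run:
```python
from h import *
s=dict(tool_rot=np.array([-179.92,.023,85.766]),tcp_pos=np.array([.55621,.1452,.19926]))
def P(x,y,z):return wproj(s,265+x/6,140+y/6,z)
f=P(330,278,.075);b=P(327,522,.075);print(f,b,np.linalg.norm(f-b),(f+b)/2)
e=f-b;print("bar yaw",np.degrees(np.arctan2(e[1],e[0])))
l=P(278,500,.075);r=P(378,500,.075);print("thick",np.linalg.norm(l-r),(l+r)/2)
m1=P(329,295,.075);m2=P(328,372,.075);print(m1,m2)
t=P(334,45,.034);print("foot",t)
for c in (f+b)/2,np.array([.554,.128]):
  d=t[:2]-c[:2];print(np.hypot(*d),np.degrees(np.arctan2(d[1],d[0])))
g1=P(480,10,.034);g2=P(638,372,.034);g=g1-g2;print("board edge",np.degrees(np.arctan2(g[1],g[0])),g1,g2)
n=np.array([g[1],-g[0]])/np.hypot(*g[:2]);c=((f+b)/2)[:2];print("dist",(g2[:2]-c)@n)
```

```text
[0.55557508 0.14986025 0.075     ] [0.5521555 0.110377  0.075    ] 0.039631059820185666 [0.55386529 0.13011863 0.075     ]
bar yaw 85.05005613701937
thick 0.015521831968361375 [0.55258953 0.11407779 0.075     ]
[0.55522877 0.1472315  0.075     ] [0.5541665  0.13507925 0.075     ]
foot [0.55819253 0.17775072 0.034     ]
0.047828243977622364 84.80908375265275
0.0499270565325042 85.18302087411408
board edge 110.68631786165048 [0.5825319  0.18171844 0.034     ] [0.60707754 0.11671335 0.034     ]
dist 0.04504614275966882
```

Run:
```python
from h import *
s=status.read_state();print(s["time_s"],s["tcp_pos"],s["tool_rot"],s["finger_gap"],s["ft_torque"]);print(to([.5539,.130,.07],85))
```

```text
2.45 [0.5563061  0.14421125 0.19949894] [-1.79940447e+02  1.15325827e-02  8.56456195e+01] 0.08514885129048236 [-0.03831696 -0.02684517  0.0188908 ]
[-0.0143 -0.0012  0.1295 -0.001   0.0002  0.0113]
```

drive_tool(
  targets=[
    [-0.014,-0.001,0.03,0,0,0.011],
    [-0.014,-0.001,0.06,0,0,0.011],
    [-0.014,-0.001,0.08,0,0,0.011],
    [-0.014,-0.001,0.09,0,0,0.011],
    [-0.014,-0.001,0.09,0,0,0.011],
    [-0.014,-0.001,0.09,0,0,0.011],
  ],
  fingers=0.045,
)

```text
time_s: 3.05
tcp_pos: [0.5549, 0.1311, 0.1101]
tool_rot: [-180.0, -0.0, 85.0]
ft_force: [0.7, 0.8, -1.0]
finger_gap: 0.0451
grip_force: 0.0
```

Run:
```python
from h import *
a=[]
for i in range(4):
    s=status.read_state();im=vision.snapshot("wrist");a.append(s["tcp_pos"]);
print(s["time_s"],np.mean(a,0),s["tool_rot"],s["finger_gap"],s["ft_torque"]);s["tcp_pos"]=np.mean(a,0);print(to([.5539,.130,.07],85,s))
cv2.imwrite("pics/w2.png",im[80:400,140:500])
```

```text
3.2 [0.55514937 0.13131299 0.11048664] [ 1.79933818e+02 -3.82497801e-02  8.50687722e+01] 0.044943221901378345 [-0.01258497  0.00415014 -0.01226566]
[-0.0014 -0.0012  0.0405  0.0012 -0.0007  0.0012]
```

View pics/w2.png

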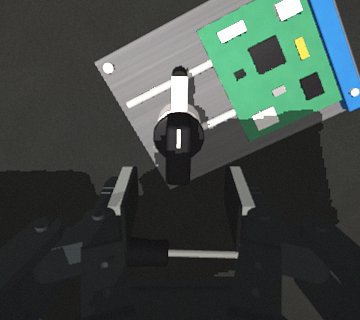

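The bar is upright in the picture at crop x≈179, between the pads at about 132 and 234, so it sits nearly centred. I'll lower and grip gently.

drive_tool(
  targets=[
    [-0.0014,-0.0015,0.015,0,0,0],
    [-0.0014,-0.0015,0.03,0,0,0],
    [-0.0014,-0.0015,0.04,0,0,0],
    [-0.0014,-0.0015,0.04,0,0,0],
    [-0.0014,-0.0015,0.04,0,0,0],
  ],
)

```text
time_s: 3.75
tcp_pos: [0.5526, 0.1301, 0.0691]
tool_rot: [-179.9, 0.0, 85.1]
ft_force: [0.1, -0.2, -0.0]
finger_gap: 0.0449
grip_force: 0.0
```

drive_tool(
  targets=[
    [0,0,0,0,0,0],
    [0,0,0,0,0,0],
    [0,0,0,0,0,0],
    [0,0,0,0,0,0],
    [0,0,0,0,0,0],
    [0,0,0,0,0,0],
  ],
  fingers=0.01,
  grip_force=30,
)

```text
time_s: 4.35
tcp_pos: [0.5533, 0.1302, 0.07]
tool_rot: [180.0, -0.0, 85.1]
ft_force: [0.1, 0.4, 5.8]
finger_gap: 0.0146
grip_force: 33.7
```

```bash
cat > st.py <<'E'
from h import *
a=[]
for i in range(4):
    vision.snapshot("wrist");s=status.read_state();a.append(np.r_[s["tcp_pos"],s["ft_force"],s["ft_torque"],s["tool_rot"][2],s["joint_positions"][5]])
m=np.mean(a,0);print(round(s["time_s"],2),"pos",m[:3].round(4),"F",m[3:6].round(2),"T",m[6:9].round(3),"yaw",m[9].round(2),"j6",m[10].round(1),s["finger_gap"],s["grip_force"])
E
python3 st.py
```

```text
4.55 pos [0.5533 0.1302 0.07  ] F [-0.18 -0.46  5.9 ] T [-0.034 -0.045  0.065] yaw 85.07 j6 16.9 0.014765318458604952 33.688223361968994
```

drive_tool(
  targets=[
    [0,0,0,0,0,0.07],
    [0,0,0,0,0,0.14],
    [0,0,0,0,0,0.21],
    [0,0,0,0,0,0.28],
    [0,0,0,0,0,0.35],
    [0,0,0,0,0,0.42],
    [0,0,0,0,0,0.49],
    [0,0,0,0,0,0.55],
  ],
)

```text
time_s: 5.35
tcp_pos: [0.5539, 0.13, 0.07]
tool_rot: [179.9, -0.1, 53.4]
ft_force: [2.8, -1.9, 4.3]
finger_gap: 0.0145
grip_force: 33.5
```

```bash
python3 st.py
```

```text
5.55 pos [0.5539 0.13   0.07  ] F [ 2.17 -1.64  4.93] T [-0.369 -0.499 -0.022] yaw 53.52 j6 48.5 0.014976768809442773 33.66242587566376
```

drive_tool(
  targets=[
    [0,0,0,0,0,0.07],
    [0,0,0,0,0,0.14],
    [0,0,0,0,0,0.14],
  ],
)

```text
time_s: 5.85
tcp_pos: [0.554, 0.1299, 0.07]
tool_rot: [179.9, -0.1, 45.5]
ft_force: [2.9, -4.1, 5.2]
finger_gap: 0.0152
grip_force: 33.6
```

```bash
python3 st.py
```

```text
6.05 pos [0.5539 0.1299 0.07  ] F [ 2.78 -2.46  5.3 ] T [-0.517 -0.621 -0.022] yaw 45.64 j6 56.4 0.015065422292526292 33.60812187194824
```

drive_tool(
  targets=[
    [0,0,0,0,0,0.05],
    [0,0,0,0,0,0.1],
    [0,0,0,0,0,0.1],
  ],
)

```text
time_s: 6.35
tcp_pos: [0.554, 0.1298, 0.07]
tool_rot: [179.9, -0.1, 39.8]
ft_force: [2.5, -3.5, 5.1]
finger_gap: 0.0149
grip_force: 33.6
```

```bash
python3 st.py
```

```text
6.55 pos [0.554  0.1299 0.07  ] F [ 3.57 -3.22  5.23] T [-0.619 -0.668  0.019] yaw 39.92 j6 62.1 0.015037410363149881 33.6020028591156
```

drive_tool(
  targets=[
    [0,0,0,0,0,0.05],
    [0,0,0,0,0,0.1],
    [0,0,0,0,0,0.1],
  ],
)

```text
time_s: 6.85
tcp_pos: [0.5541, 0.1298, 0.07]
tool_rot: [179.9, -0.1, 34.1]
ft_force: [3.6, -3.9, 4.6]
finger_gap: 0.0148
grip_force: 33.6
```

```bash
python3 st.py
```

```text
7.05 pos [0.5541 0.1298 0.07  ] F [ 4.3  -3.64  4.57] T [-0.695 -0.736  0.063] yaw 34.19 j6 67.8 0.01507964549808952 33.586018681526184
```

Run:
```python
from h import *
s=status.read_state()
w=vision.snapshot("wrist");t=vision.snapshot("top")
a=cv2.resize(w[140:240,260:390],None,fx=5,fy=5,interpolation=cv2.INTER_CUBIC) 
cv2.imwrite("pics/w3.png",cv2.resize(w[60:300,160:480],None,fx=2.5,fy=2.5,interpolation=cv2.INTER_CUBIC))
```

```text
(no output)
```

View pics/w3.png

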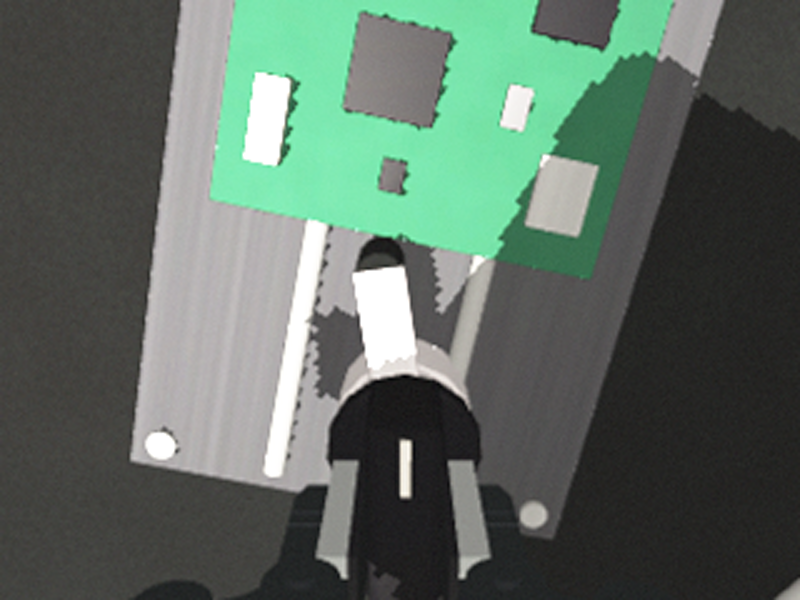

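The foot at about crop px (380,240) now touches the board edge, and the arm leans left of the bar. The toe has stopped and the clutch is loading up. I'll measure the arm's angle.

Run:
```python
from h import *
s=status.read_state();print(s["time_s"],s["tool_rot"])
P=lambda x,y,z:wproj(s,160+x/2.5,60+y/2.5,z)
a=(P(354,272,.036)+P(405,266,.036))/2;b=(P(370,366,.036)+P(415,360,.036))/2
for d in(a-b,a-np.array([.554,.130,.036])):print(np.degrees(np.arctan2(d[1],d[0])),np.hypot(d[0],d[1]))
```

```text
7.15 [ 1.79935937e+02 -8.46452543e-02  3.42018232e+01]
41.401053691879426 0.023175469123956238
40.94357916813373 0.042676364840738945
```

drive_tool(
  targets=[
    [0,0,0,0,0,0.05],
    [0,0,0,0,0,0.08],
    [0,0,0,0,0,0.08],
  ],
)

```text
time_s: 7.45
tcp_pos: [0.5541, 0.1297, 0.07]
tool_rot: [179.9, -0.1, 29.6]
ft_force: [4.3, -4.0, 5.6]
finger_gap: 0.0148
grip_force: 33.6
```

```bash
python3 st.py
```

```text
7.65 pos [0.5541 0.1297 0.07  ] F [ 4.38 -4.22  4.99] T [-0.804 -0.751  0.007] yaw 29.61 j6 72.4 0.01509743727571388 33.57988893985748
```

drive_tool(
  targets=[
    [0,0,0,0,0,0.05],
    [0,0,0,0,0,0.1],
    [0,0,0,0,0,0.1],
  ],
)

```text
time_s: 7.95
tcp_pos: [0.5542, 0.1296, 0.07]
tool_rot: [179.9, -0.1, 23.8]
ft_force: [4.0, -4.3, 4.9]
finger_gap: 0.0147
grip_force: 33.6
```

```bash
python3 st.py
```

```text
8.15 pos [0.5542 0.1296 0.07  ] F [ 4.16 -5.02  4.88] T [-0.917 -0.784 -0.048] yaw 23.87 j6 78.2 0.014714721066891475 33.578113317489624
```

drive_tool(
  targets=[
    [0,0,0,0,0,0.05],
    [0,0,0,0,0,0.08],
    [0,0,0,0,0,0.08],
  ],
)

```text
time_s: 8.45
tcp_pos: [0.5542, 0.1295, 0.07]
tool_rot: [179.9, -0.1, 19.2]
ft_force: [5.6, -5.6, 4.6]
finger_gap: 0.0149
grip_force: 33.6
```

```bash
python3 st.py
```

```text
8.65 pos [0.5542 0.1295 0.07  ] F [ 4.7  -5.88  4.95] T [-0.977 -0.829 -0.047] yaw 19.29 j6 82.7 0.015053583681028158 33.570556640625
```

Torque peaked near yaw 34° and reversed near 27°, so the first click has passed. I'll go on a little toward the rest position and let go.

drive_tool(
  targets=[
    [0,0,0,0,0,0.04],
    [0,0,0,0,0,0.07],
    [0,0,0,0,0,0.07],
    [0,0,0,0,0,0.07],
  ],
)

```text
time_s: 9.05
tcp_pos: [0.5542, 0.1294, 0.07]
tool_rot: [179.9, -0.1, 15.3]
ft_force: [4.7, -5.8, 4.3]
finger_gap: 0.0147
grip_force: 33.6
```

```bash
python3 st.py
```

```text
9.25 pos [0.5542 0.1295 0.07  ] F [ 4.61 -5.76  4.64] T [-1.079 -0.87  -0.056] yaw 15.28 j6 86.7 0.015297118527180005 33.56559634208679
```

drive_tool(
  targets=[
    [0,0,0,0,0,0],
    [0,0,0,0,0,0],
    [0,0,0,0,0,0],
    [0,0,0,0,0,0],
    [0,0,0,0,0,0],
  ],
  fingers=0.045,
)

```text
time_s: 9.75
tcp_pos: [0.5523, 0.1301, 0.0692]
tool_rot: [-180.0, 0.1, 15.2]
ft_force: [0.5, 0.6, 0.4]
finger_gap: 0.0452
grip_force: 0.0
```

drive_tool(
  targets=[
    [0,0,-0.01,0,0,0],
    [0,0,-0.03,0,0,0],
    [0,0,-0.06,0,0,0],
    [0,0,-0.1,0,0,0],
    [0,0,-0.13,0,0,0],
    [0,0,-0.13,0,0,0],
    [0,0,-0.13,0,0,0],
  ],
)

```text
time_s: 10.45
tcp_pos: [0.5531, 0.1302, 0.2006]
tool_rot: [-180.0, -0.1, 15.2]
ft_force: [-0.3, -0.3, -0.3]
finger_gap: 0.045
grip_force: 0.0
```

Run:
```python
from h import *
s=status.read_state();w=vision.snapshot("wrist");print(s["time_s"],s["tcp_pos"],s["tool_rot"],s["ft_force"])
cv2.imwrite("pics/w4.png",cv2.resize(w[100:260,220:420],None,fx=3.75,fy=3.75,interpolation=cv2.INTER_CUBIC))
vision.snapshot("top");print(vision.tip_of("spare_toe","top")[:1])
```

```text
10.45 [0.55310032 0.13015604 0.20060594] [-1.79985744e+02 -6.72993935e-02  1.51765042e+01] [-0.28330099 -0.32384347 -0.33598016]
[{'point': [0.4878, -0.1594, 0.036], 'score': 0.92}]
```

View pics/w4.png

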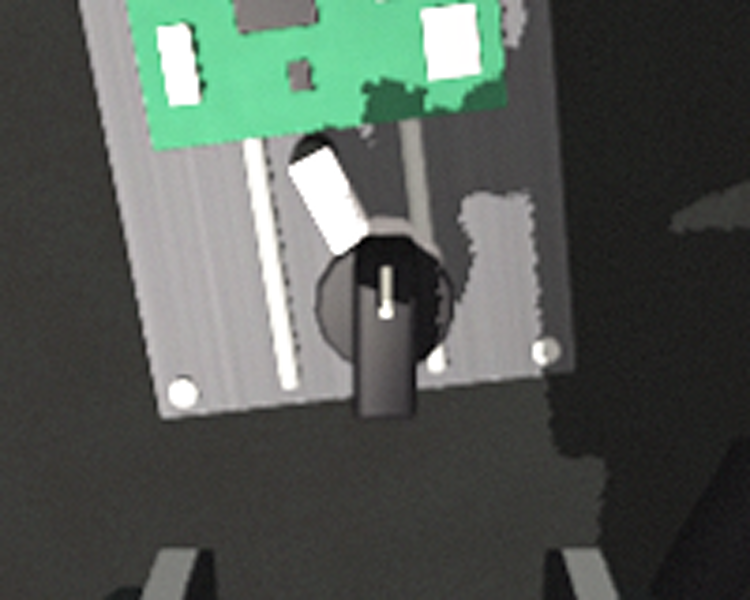

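The toe foot at about crop px (312,140) rests against the board. The bar stands about 27–30° ahead of the arm, so it made one click, and the gripper is clear. The empty holder's toe is unmoved within the network's 4 mm accuracy.

```bash
python3 -c "
from rig import ctrl;print(ctrl.sign_off())"
```

```text
the job is handed in; nothing more can be done
None
```

The board is clamped: I turned the knob clockwise until the toe rested on the board's edge, went just past the first click, and let go; I never touched the empty holder, and I handed the job in soon after 10.5 s.

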